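# Turn a wooden swing tag over through the twisted wire guide

### The job

The backs of the wooden yarn tags are to be written on next. Feed the tag lengthwise, ball-of-wool motif upward, into the mouth at the top of the wire turning guide and ease it past the sprung brass leaf, so that it drops through the twist and comes to rest lying flat in the guide's sloping out-tray with its plain back up. Do not force the guide, and leave the other things on the table where they are.

Things in the scene. Friction and masses are not known exactly. Their poses are not given: they have to be found in the camera images.
- tag: light wooden swing tag, 72 mm long, 40 wide, 8 thick, corners rounded to 13 mm radius, about 35 g; lies motif up on the table. Origin at its centre; x along its length (brass eyelet near the -x end; either end may lead), y across its width, z out of the face with the burnt-in ball of wool (up at the start); the other face is plain.
- turner: wire turning guide, fixed: base board 416 x 108 mm; at one end a mouth piece on a post; from it a cage of steel wires runs down at 45 degrees, twisting half a turn about its own line, to a sloping tray at the foot. Origin on the table under the base; x points to the mouth end (guide runs down towards -x), y to the brass leaf's side, z up. Wires and hoops keep within 36 mm of the guide's line.
- mouth (a point): middle of the mouth, at (184, 0, 306) mm in the turner's frame; axes as the turner's. From here the guide's line runs down at 45 degrees towards the turner's -x. Square to it, the wooden floor is 4.5 mm below this point. Past the mouth two cheeks, 43 mm apart inside (4 mm more a side at their very ends) and 9 mm above the line, guide the tag.
- apron_end (a point): upper end of the bare wooden apron that carries the channel's floor on for 50 mm up the slope in front of the mouth; point on its upper surface. It is only 24 mm wide and 9 mm thick, without side walls, so fingers can pass beside it; nothing stands above it.
- roof_start (a point): point on the guide's line 50 mm down the slope from the mouth, where wires begin to close the channel from above; between the mouth and here it is open above and closed fingers fit between the cheeks.
- mid_twist (a point): point on the guide's line half way through the twist, 188 mm down the slope from the mouth. The wires are smooth and the tag slides freely between them.
- tray: open wooden out-tray at the guide's foot, fixed to the turner. Origin at the middle of its floor's upper face, about 35 mm above the table; x up its slope (18 degrees) towards the guide, y across as the turner's, z square to its floor. The floor is 118 mm long and 64 mm wide, with 24 mm side walls and a 30 mm end wall at the low -x end, against which a turned tag slides to rest.
- leaf (a joint): angle of the sprung brass leaf in the +y cheek, rad: 0 at rest (round tip 28 mm past the mouth, 6 mm into the channel), 0.13 to 0.2 with a tag in. It presses with 4 to 5 N and holds a tag left there; a push of 2 to 4 N down the slope moves the tag on. Once the tag's tail is over 33 mm past the mouth (its centre 69 mm past) it runs down through the twist by itself.
- spool: wooden spool of cream thread, 42 mm across, 60 mm tall, standing on the table; origin under its middle; leave it alone
- tape: yellow round tape measure, 74 x 52 x 18 mm, lying flat; origin under its middle; leave it alone
- cream: round flat cream jar, 63 mm across, 34 mm tall; origin under its middle; leave it alone

How it is judged:
On the way, in this order (a step that is already met when the one before it is completed fails the run):
1. The tag lies in the mouth of the guide and has pushed the brass leaf aside (value of joint leaf above 0.06 rad and distance between tag and mouth below 0.06 m), for 0.1 s.
2. The tag passes through the twist of the guide (distance between tag and mid_twist below 0.06 m).
At the end, for the whole second after the job is handed in: The tag rests flat on the tray's floor (within 7 degrees), its centre within 35 mm lengthwise and 30 mm sideways of the middle of the floor and at most 10 mm above it, motif face down, and is still (angle between tag's own z axis and vertical above 2.6 rad and angle between the z axis of tag and the z axis of tray, either way round below 0.12 rad and x of tag in the frame of tray between -0.035 and 0.035 m and y of tag in the frame of tray between -0.03 and 0.03 m and z of tag in the frame of tray between 0 and 0.01 m and linear speed of tag below 0.02 m/s); the robot touches nothing.
It fails at once if The guide is forced: the fingers press on it with more than 25 N, or the tag is pressed against it with more than 35 N (contact force between the fingers and turner above 25 N or contact force between tag and turner above 35 N).
It fails at once if The thread spool, tape measure or cream jar is moved by more than 30 mm (distance of any of spool, tape, cream from where it was at the start of the episode above 0.03 m).
It also fails if it takes over 50 s, if anything falls off the work surface, if the arm or the gripper's body presses on something with over 40 N, if the wrist force passes 120 N, or if a joint passes its speed limit or range.

### The arm

A 7-joint arm with a two-finger parallel gripper is mounted at the origin on a cart in front of the work surface, level with it; the furniture and walls round the work are solid. World frame = base frame: x ahead of the robot, y to its left, z up, the work surface at z = 0. Lengths are in m, angles in rad, forces in N, time in s.
With the tool pointing down it reaches from about 0.425 to 0.925 m from the base axis. Payload 6.8 kg.
Tool frame: the origin (TCP) lies where the fingers leave the gripper's body, on its centre line; the fingertips stand 73 mm ahead of it and the grasp point (between the pads) lies 54 mm ahead of it; z points along the fingers, y is the line along which they close (so a half turn about z gives the same grasp; the last joint's range is limited). The gripper opens to 85 mm and grips with 20 to 120 N. Pads are 22 mm wide; open, the fingers measure 114 mm over their backs; the gripper's body (76 mm by 85 mm) begins 54 mm behind the grasp point. The pads swing forward as they close: fully open they stand 13 mm farther back than shut.
Start: joints at [-1.439, 0.477, 0.022, 1.555, -0.011, 1.109, -0.083], TCP at [0.16, 0.656, 0.304] pointing down, gripper open.
Joint ranges: [-2.96, 2.96], [-0.34, 2.1], [-1.41, 1.46], [0.24, 2.44], [-1.37, 4.51], [0.17, 1.92], [-2.96, 2.96]. Speed limits (rad/s): [2.39, 2.39, 3.14, 3.14, 3.14, 3.14, 3.14].

### API

Orientations are given as a rotation vector (axis times angle).
In Python, from bench import r gives the robot as it stands.
- The arm moves only by the shell command python3 drive.py [OPENING] [FORCE], which reads ROWS from standard input. ROWS is a JSON list that holds a single list of rows (three levels of brackets), with 1 to 5 rows, each of 6 numbers: dx, dy, dz in cm, then a rotation vector rx, ry, rz in units of 0.2 rad; each row is the pose to reach, as a shift and turn from the pose commanded when the command began, along the tool's axes at that moment; what a row does not reach only later rows make up. A row lasts 1/10 s, in which the tool goes at most 0.05 m and 0.15 rad, less where a joint would pass 70% of its speed; a pose out of reach is approached as far as the arm can. OPENING is the finger opening in m, set as the command begins (- or left out keeps the last). The fingers move at their own pace and stop on an object; FORCE is the grip in N (left out, the last holds). Time passes only in rows, so rows that do not move let the fingers close. It prints the time, the measured TCP pose, the force, the opening and the grip force at its end. Input that does not fit is refused with a message, and nothing moves.
- r.get_obs(): the state, without advancing time (a new reading comes with each control period).
- r.grab_frame(name): name is "scene" or "top" or "wrist"; returns (picture, depth): 400x640x3 uint8, blue, green, red; 400x640 float32, m along the optical axis (not along the pixel's ray), 0 where there is no reading.
- r.camera_info(name): a dict with "camera_matrix" (3x3 intrinsics, pixels), "k1" (the pictures are not rectified: a ray, as slopes to the right and down, at radius r is drawn at 1 + k1 r^2 times it, then the intrinsics apply), "R" (3x3) and "t" (3): a world point X has camera coordinates R X + t. Camera axes: x right, y down, z forward; pixel columns grow to the right and rows downward; lengths in m; the calibration is good to about 2 mm. A picture is of the moment at which its call begins: read the wrist's pose just before it. camera_info takes no time and is no camera call; for the wrist camera it gives the pose at the moment of the call.
- r.hand_in(): hands the job in; it is judged then, once.
The state is a dict: "clock": time; "joints": joint angles; "qvel": joint speeds; "tau": joint torques, N m; "tcp_pos": TCP position; "orientation": TCP orientation; "contact_force": force on the tool from outside, world axes, zero at the start; "moment": the same for the moment, N m; "grip_width": finger opening in m; "gripper_force": force on a finger pad.
Only numpy, scipy, OpenCV 4.12 (cv2) and the standard library are available. Lean on these libraries where they do the work, as an engineer would, in place of code of your own. Each camera call takes 0.05 s, during which the arm holds its last target. There are 200 camera calls.

## Working session

There is one attempt and no reset: what is moved stays moved. The work goes in short steps, Python scripts to look and compute and a shell command to move; the robot and the scene stay as the last step left them, time stands still between calls to the robot, and variables do not carry over. Pictures are saved under pics/ and viewed, at most 10 in all, crops included, and the job is handed in when it is done.

```bash
ls; mkdir -p pics; python3 - <<'E'
from bench import r
import cv2,numpy as np
o=r.get_obs();print(o)
for n in("scene","top"):
    im,d=r.grab_frame(n);cv2.imwrite(f"pics/{n}0.png",im);np.save(f"pics/{n}0.npy",d)
    c=r.camera_info(n);print(n,c)
E
```

```text
bench.py
drive.py
pics
{'clock': 0.0, 'joints': array([-1.4391126 ,  0.47781819,  0.0223701 ,  1.55647884, -0.01151669,
        1.1092818 , -0.08310472]), 'qvel': array([ 0.00027784,  0.00077144, -0.00126728, -0.00092033, -0.00057907,
       -0.00022919,  0.00034289]), 'tau': array([-1.02700033e-03, -5.96469247e+01,  1.60768826e+00, -2.81187898e+01,
        1.25436665e-02,  9.54607793e-03,  7.36008758e-06]), 'tcp_pos': array([0.16021586, 0.65522872, 0.30290248]), 'orientation': array([-3.75767239e-01, -3.11895240e+00,  2.91487607e-03]), 'contact_force': array([-0.6498709 ,  1.38508263, -0.08606067]), 'moment': array([ 0.04036447,  0.00756249, -0.04702062]), 'gripper_force': 0.0, 'grip_width': 0.08538299560839309}
scene {'camera_matrix': array([[361.00279043,   0.        , 326.69646549],
       [  0.        , 361.00279043, 200.45411192],
       [  0.        ,   0.        ,   1.        ]]), 'k1': -0.006027409787815137, 'R': array([[ 0.71345926, -0.70025042, -0.02500477],
       [-0.31098062, -0.28446467, -0.90684668],
       [ 0.62790679,  0.65477416, -0.42071826]]), 't': array([-0.47300419,  0.34948193,  0.59913858])}
top {'camera_matrix': array([[417.57061713,   0.        , 327.90531795],
       [  0.        , 417.57061713, 194.72493538],
       [  0.        ,   0.        ,   1.        ]]), 'k1': -0.085541446701481, 'R': array([[-0.20282727, -0.97920935,  0.00318645],
       [-0.91728658,  0.18886011, -0.35059548],
       [ 0.34270458, -0.07403321, -0.93652157]]), 't': array([0.04949224, 0.64107424, 1.241557  ])}
```

View pics/top0.png

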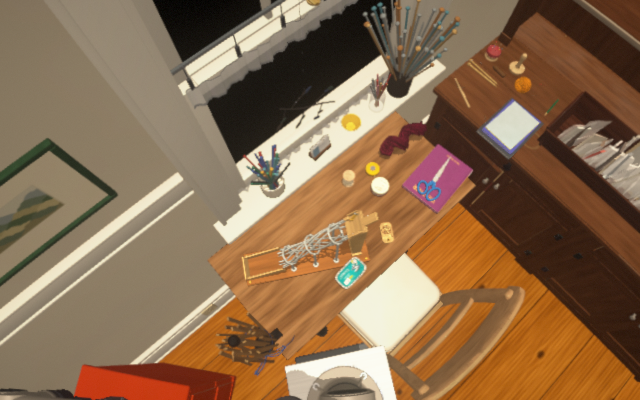

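View pics/scene0.png

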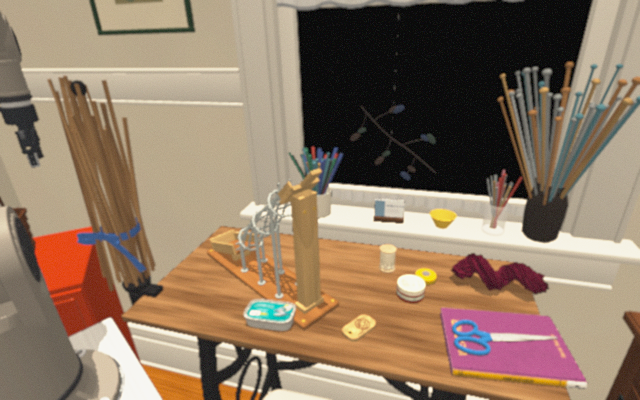

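```bash
python3 - <<'E'
import cv2
im=cv2.imread("pics/top0.png")
cv2.imwrite("pics/c1.png",cv2.resize(im[195:295,230:410],None,fx=4.4,fy=4.4,interpolation=cv2.INTER_CUBIC))
im=cv2.imread("pics/scene0.png")
cv2.imwrite("pics/c2.png",cv2.resize(im[160:345,195:395],None,fx=3.2,fy=3.2,interpolation=cv2.INTER_CUBIC))
E
```

```text
(no output)
```

View pics/c1.png

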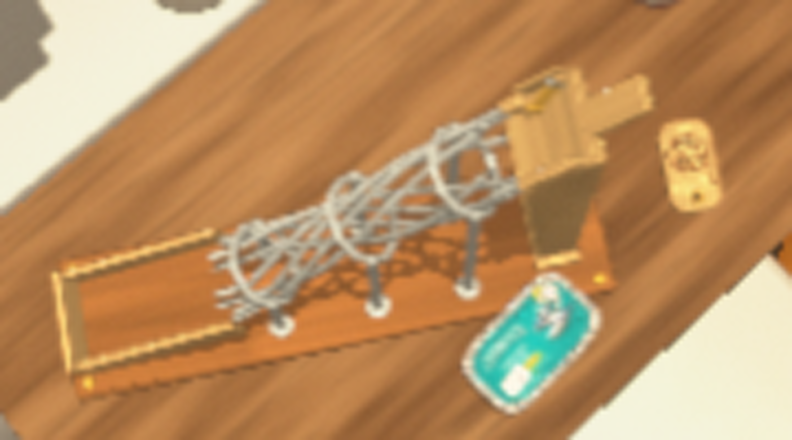

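View pics/c2.png

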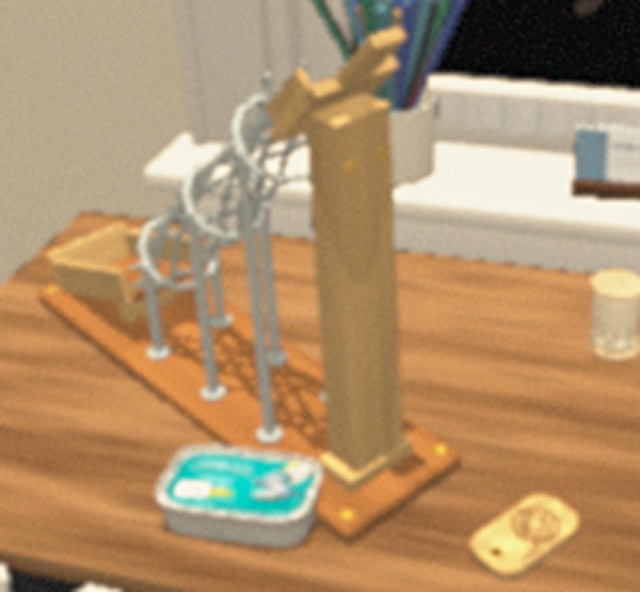

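```bash
cat > h.py <<'E'
import numpy as np,cv2
from bench import r
def ray(n,uv,c=None):
    c=c or r.camera_info(n);K=c["camera_matrix"]
    p=cv2.undistortPoints(np.float64(uv).reshape(-1,1,2),K,np.array([c["k1"],0,0,0])).reshape(-1,2)
    d=np.c_[p,np.ones(len(p))]@c["R"];o=-c["R"].T@c["t"]
    return o,d
def onz(n,uv,z,c=None):
    o,d=ray(n,uv,c);return o+d*((z-o[2])/d[:,2])[:,None]
def dep(n,uv,D,c=None):
    o,d=ray(n,uv,c);return np.array([o+dd*D[int(round(v)),int(round(u))] for dd,(u,v) in zip(d,uv)])
def tri(uv1,uv2):
    o1,a=ray("top",uv1);o2,b=ray("scene",uv2);out=[]
    for x,y in zip(a,b):
        s=np.linalg.lstsq(np.c_[x,-y],o2-o1,rcond=None)[0]
        p,q=o1+s[0]*x,o2+s[1]*y;out.append(np.r_[(p+q)/2,np.linalg.norm(p-q)])
    return np.array(out)
def proj(n,X,c=None):
    c=c or r.camera_info(n)
    return cv2.projectPoints(np.float64(X).reshape(-1,1,3),cv2.Rodrigues(c["R"])[0],c["t"],c["camera_matrix"],np.array([c["k1"],0,0,0]))[0].reshape(-1,2)
E
python3 - <<'E'
from h import *
np.set_printoptions(precision=4,suppress=True)
T=lambda a:np.array(a)/4.4+[230,195]-.4
S=lambda a:np.array(a)/3.2+[195,160]-.35
D=np.load("pics/top0.npy");DS=np.load("pics/scene0.npy")
print("screws tri",tri(T([[88,382],[600,278]]),S([[50,291],[347,514]])))
print("corners top z.012",onz("top",T([[82,393],[612,284]]),.012))
cs=onz("scene",S([[350,528],[458,457],[43,288]]),.012);print("corners scene",cs)
print("tag/tray/base depth",dep("top",T([[690,165],[150,310],[400,340],[555,130],[620,105]]),D))
im=cv2.imread("pics/top0.png");hsv=cv2.cvtColor(im,cv2.COLOR_BGR2HSV)
for n,box in(("top",(372,405,217,250)),("scene",(335,382,308,345))):
    im=cv2.imread(f"pics/{n}0.png");h=cv2.cvtColor(im,cv2.COLOR_BGR2HSV)
    x0,x1,y0,y1=box;m=np.zeros(h.shape[:2],np.uint8)
    m[y0:y1,x0:x1]=(h[y0:y1,x0:x1,2]>(175))*255
    m=cv2.morphologyEx(m,cv2.MORPH_CLOSE,np.ones((7,7)))
    k=max(cv2.findContours(m,0,1)[0],key=cv2.contourArea)
    w=onz(n,k.reshape(-1,2),.008)[:,:2]
    print(n,"tag",cv2.contourArea(k),cv2.minAreaRect((w*1000).astype(np.float32)))
print("eyelet",onz("top",T([[697,196]]),.008),onz("scene",S([[497,551]]),.008))
print("apron end top corners",dep("top",T([[638,84],[645,98]]),D))
E
```

```text
screws tri [[ 0.4286  0.224   0.014   0.0025]
 [ 0.4296 -0.1679  0.015   0.0001]]
corners top z.012 [[ 0.423   0.2295  0.012 ]
 [ 0.4238 -0.1761  0.012 ]]
corners scene [[ 0.4248 -0.1762  0.012 ]
 [ 0.5219 -0.1795  0.012 ]
 [ 0.4267  0.2363  0.012 ]]
tag/tray/base depth [[ 0.5034 -0.2583  0.0073]
 [ 0.4693  0.1673  0.0366]
 [ 0.4173 -0.0107 -0.0024]
 [ 0.4747 -0.1247  0.2896]
 [ 0.4712 -0.1614  0.3291]]
top tag 475.0 ((507.1009521484375, -272.8690185546875), (129.18832397460938, 95.42417907714844), 7.161741256713867)
scene tag 1452.5 ((505.8396301269531, -254.96029663085938), (101.44063568115234, 98.29410552978516), 44.149749755859375)
eyelet [[ 0.4781 -0.2573  0.008 ]] [[ 0.479  -0.2549  0.008 ]]
apron end top corners [[ 0.4786 -0.1732  0.3403]
 [ 0.4709 -0.1763  0.3344]]
```

The rows are not in the units I measure in: shifts go in cm and turns go in units of 0.2 rad. I convert before sending: -0.16 m is -16, -0.2 m is -20.

```bash
cat >> h.py <<'E'
from scipy.spatial.transform import Rotation as Ro
def to(p,Rt):
    """shift and turn in tool axes from measured pose to pose p,Rt(columns)"""
    o=r.get_obs();R0=Ro.from_rotvec(o["orientation"])
    return np.round(R0.inv().apply(np.array(p)-o["tcp_pos"]),4),np.round((R0.inv()*Ro.from_matrix(Rt)).as_rotvec(),4)
def frame(z,y):
    z=np.array(z,float);z/=np.linalg.norm(z);y=np.array(y,float);y-=z*(y@z);y/=np.linalg.norm(y)
    return np.c_[np.cross(y,z),y,z]
E
echo '[[[-4, -1, -3, 0, 0, 0], [-8, -3, -6, 0, 0, 0], [-12, -5, -9, 0, 0, 0], [-16, -7, -12, 0, 0, 0], [-20, -9, -14, 0, 0, 0]]]' | python3 drive.py
python3 -c "
from h import *
print(r.get_obs()['joints']);print(to([.45,.3,.5],frame([0,0,-1],[0,1,0])),to([.5,-.1,.5],frame([0,0,-1],[0,1,0])))"
```

```text
clock: 0.6
tcp_pos: [0.3262, 0.5264, 0.4403]
orientation: [-0.374, -3.119, -0.001]
contact_force: [0.2, 1.2, 0.5]
grip_width: 0.0857
gripper_force: 0.0
[-1.18872474  0.29172799  0.09418985  1.51986474 -0.02823407  1.3304669
  0.24003438]
(array([-0.1739, -0.1906, -0.0599]), array([ 9.00e-04, -1.00e-04, -2.39e-01])) (array([-0.3171, -0.5674, -0.0602]), array([ 9.00e-04, -1.00e-04, -2.39e-01]))
```
Moves ok. j7 increased 0.32 for azimuth change 18° ≈ .31. So j7 increases as azimuth falls. At tag relative yaw +117° → j7 = -0.083+2.04≈1.96. Then at place 18° relative → 0.25. Good.

Converted, -0.19 m is -19, -0.174 m is -17.4, -0.239 rad is -1.195.

```bash
echo '[[[-3.5, -3.5, -1.2, 0, 0, -0.3], [-7, -7, -2.4, 0, 0, -0.6], [-10.5, -11, -3.6, 0, 0, -0.9], [-14, -15, -4.8, 0, 0, -1.195], [-17.4, -19, -6, 0, 0, -1.195]]]' | python3 drive.py
echo '[[[0, -5, 0, 0, 0, 0], [-1, -10, 0, 0, 0, 0], [-2, -15, 0, 0, 0, 0], [-3, -20, 0, 0, 0, 0], [-4, -25, 0, 0, 0, 0]]]' | python3 drive.py
echo '[[[0, -5, 0, 0, 0, 0], [0, -10, 0, 0, 0, 0], [0, -15, 0, 0, 0, 0], [0, -20, 0, 0, 0, 0], [0, -20, 0, 0, 0, 0]]]' | python3 drive.py
python3 - <<'E'
from h import *
print(r.get_obs()['joints'],r.get_obs()['tcp_pos'])
c=r.camera_info("wrist");im,d=r.grab_frame("wrist");cv2.imwrite("pics/w1.png",im);np.save("pics/w1.npy",d)
import pickle;pickle.dump(c,open("pics/w1.pkl","wb"));print(c)
E
```

```text
clock: 1.1
tcp_pos: [0.4434, 0.3122, 0.4958]
orientation: [0.001, -3.141, 0.0]
contact_force: [0.7, -0.2, 0.3]
grip_width: 0.0853
gripper_force: 0.0
clock: 1.6
tcp_pos: [0.4816, 0.0659, 0.4955]
orientation: [-0.001, -3.141, -0.0]
contact_force: [0.5, -0.1, 1.6]
grip_width: 0.0853
gripper_force: 0.0
clock: 2.1
tcp_pos: [0.4799, -0.1396, 0.4959]
orientation: [0.02, 3.141, -0.003]
contact_force: [-0.2, -0.4, 0.4]
grip_width: 0.0851
gripper_force: 0.0
[-0.43167131  0.03085561  0.61695808  1.71333976 -0.01600493  1.40239524
  1.74559747] [ 0.47987138 -0.13957762  0.49590058]
{'camera_matrix': array([[280.59557303,   0.        , 317.77198516],
       [  0.        , 280.59557303, 199.37723053],
       [  0.        ,   0.        ,   1.        ]]), 'k1': 0.007713335348895683, 'R': array([[ 0.01220321,  0.99992278, -0.00234712],
       [ 0.96528391, -0.01116791,  0.26096408],
       [ 0.26091772, -0.00545024, -0.96534566]]), 't': array([ 0.13510399, -0.54972089,  0.43703506])}
```

View pics/w1.png

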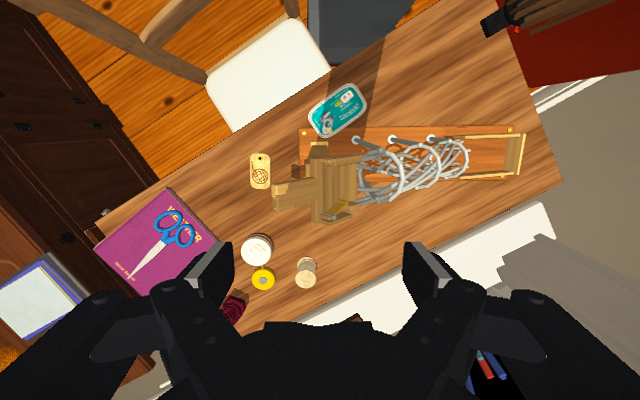

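```bash
python3 - <<'E'
import cv2
im=cv2.imread("pics/w1.png")
cv2.imwrite("pics/c3.png",cv2.resize(im[110:230,240:360],None,fx=4.9,fy=4.9,interpolation=cv2.INTER_CUBIC))
h=cv2.cvtColor(im,cv2.COLOR_BGR2HSV)
print(h[160:185:4,252:270:3].tolist()); print(h[150,230:250:5].tolist(),h[185,245:275:6].tolist())
E
```

```text
[[[26, 116, 251], [26, 116, 252], [29, 125, 255], [24, 173, 251], [25, 122, 250], [25, 122, 251]], [[17, 158, 219], [27, 110, 253], [27, 104, 251], [29, 83, 253], [25, 118, 251], [26, 113, 253]], [[15, 168, 194], [23, 128, 253], [25, 127, 241], [26, 120, 254], [22, 134, 250], [24, 128, 251]], [[19, 146, 239], [16, 159, 223], [28, 112, 255], [24, 129, 250], [20, 142, 245], [21, 140, 247]], [[14, 171, 191], [17, 153, 224], [27, 111, 252], [25, 117, 254], [18, 151, 231], [15, 167, 212]], [[26, 118, 253], [23, 134, 248], [30, 91, 255], [22, 131, 234], [16, 166, 201], [22, 136, 245]], [[24, 126, 252], [23, 135, 250], [27, 107, 255], [28, 100, 255], [21, 142, 246], [21, 139, 246]]]
[[13, 176, 158], [14, 172, 176], [14, 171, 186], [14, 168, 187]] [[13, 180, 150], [18, 155, 237], [24, 126, 250], [24, 127, 249], [17, 153, 232]]
```

View pics/c3.png

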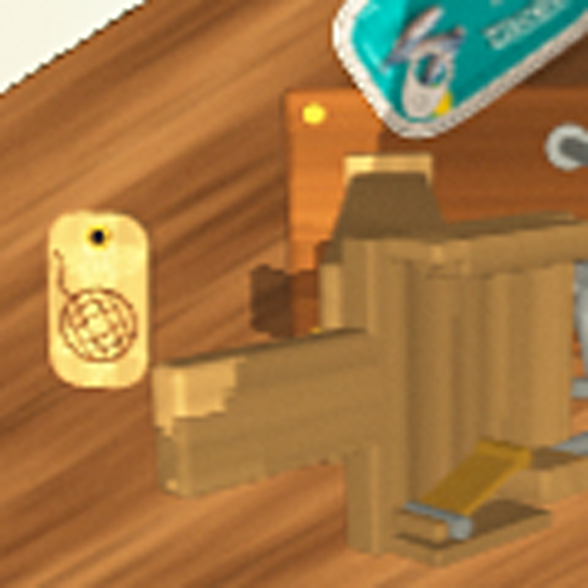

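```bash
cat > m.py <<'E'
from h import *
import pickle
np.set_printoptions(precision=4,suppress=True)
c=pickle.load(open("pics/w1.pkl","rb"));im=cv2.imread("pics/w1.png");D=np.load("pics/w1.npy")
h=cv2.cvtColor(im,cv2.COLOR_BGR2HSV)
def comp(x0,x1,y0,y1,f):
    m=np.zeros(h.shape[:2],np.uint8);m[y0:y1,x0:x1]=f(h[y0:y1,x0:x1].astype(int))*255
    m=cv2.morphologyEx(m,cv2.MORPH_CLOSE,np.ones((5,5)))
    return sorted(cv2.findContours(m,0,1)[0],key=cv2.contourArea)[::-1]
k=comp(242,279,145,196,lambda q:(q[...,2]>200)&(q[...,0]>=15))
w=onz("wrist",cv2.convexHull(k[0]).reshape(-1,2),.008,c)[:,:2]
k0=k[0].reshape(-1,2);print(k0.min(0),k0.max(0))
print("tag",cv2.minAreaRect((w*1000).astype(np.float32)),dep("wrist",[[260,172]],D,c))
T=lambda a:np.array(a)/4.9+[240,110]-.4
print("eyelet",onz("wrist",T([[97,237]]),.008,c))
print("screwR",onz("wrist",T([[314,114]]),.014,c))
for q in comp(495,530,120,190,lambda q:(q[...,0]>=26)&(q[...,1]>150))[:4]:
    m=cv2.moments(q);u=q.reshape(-1,2).mean(0);print("screwL?",u,len(q),onz("wrist",[u],.014,c))
# apron: cross-sections, depth points and colour edges
P=dep("wrist",[(u,v) for v in range(185,212,2) for u in (284,292,300)],D,c)
A=np.c_[P[:,:2],np.ones(len(P))];print("plane z=ax+by+c",np.linalg.lstsq(A,P[:,2],rcond=None)[0])
e=T([[172,366],[193,492],[345,332],[350,452]])
print("apron edge pts on depth",dep("wrist",e+[[2,2],[2,-2],[0,3],[0,-3]],D,c))
print("tray patch",dep("wrist",[[480,155],[500,155],[515,155],[480,143],[480,165]],D,c))
E
python3 m.py
python3 - <<'E'
import cv2
im=cv2.imread("pics/w1.png")
cv2.imwrite("pics/c4.png",cv2.resize(im[110:195,450:545],None,fx=7,fy=7,interpolation=cv2.INTER_CUBIC))
E
```

```text
[244 145] [278 195]
tag ((507.7179870605469, -256.01824951171875), (104.41896057128906, 54.20772171020508), 12.359615325927734) [[ 0.5076 -0.2574  0.0069]]
eyelet [[ 0.4794 -0.2565  0.008 ]]
screwR [[ 0.4319 -0.1673  0.014 ]]
plane z=ax+by+c [-2.8255 -0.0438  1.6641]
apron edge pts on depth [[ 0.4651 -0.1743  0.3367]
 [ 0.4846 -0.1718  0.3351]
 [ 0.4658 -0.1473  0.3093]
 [ 0.4839 -0.1467  0.3085]]
tray patch [[0.476  0.1633 0.0341]
 [0.4783 0.2104 0.0185]
 [0.4769 0.2286 0.0338]
 [0.4537 0.1589 0.0365]
 [0.4949 0.1663 0.0334]]
```

View pics/c4.png

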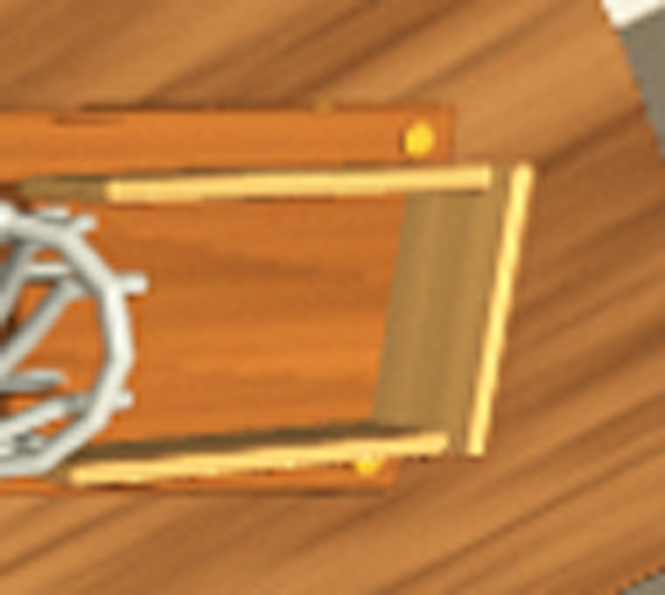

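```bash
python3 - <<'E'
from h import *
import pickle
np.set_printoptions(precision=4,suppress=True)
c=pickle.load(open("pics/w1.pkl","rb"));im=cv2.imread("pics/w1.png");D=np.load("pics/w1.npy")
L=lambda a:np.array(a)/7+[450,110]-.4
T=lambda a:np.array(a)/4.9+[240,110]-.4
s=np.r_[onz("wrist",L([[419,139],[368,464]]),.0135,c),onz("wrist",T([[314,114]]),.0135,c)];print(s)
print(np.linalg.norm(s[0]-s[1]),np.linalg.norm(s[0]-s[2]), "centre",(s[1]+s[2])/2)
a=s[0]-s[2];b=s[1]-s[0];print("yaw from long",np.arctan2(a[0],a[1]),"short",-np.arctan2(b[1],b[0]))
print("tag pts",onz("wrist",T([[97,237],[98,325],[48,240],[48,360],[148,240],[151,360],[98,210],[99,388]]),.008,c))
h=cv2.cvtColor(im,cv2.COLOR_BGR2HSV)
m=np.zeros(h.shape[:2],np.uint8);q=h[145:196,242:273];m[145:196,242:273]=((q[...,2]>205)&(q[...,0]>=16))*255
m=cv2.morphologyEx(m,cv2.MORPH_OPEN,np.ones((3,3)));k=max(cv2.findContours(m,0,1)[0],key=cv2.contourArea)
w=onz("wrist",cv2.convexHull(k).reshape(-1,2),.008,c)[:,:2];print(cv2.minAreaRect((w*1000).astype(np.float32)))
E
```

```text
[[ 0.4308  0.2238  0.0135]
 [ 0.5202  0.2244  0.0135]
 [ 0.4319 -0.1673  0.0135]]
0.08933322907193329 0.3911676725028673 centre [0.4761 0.0285 0.0135]
yaw from long -0.0028546724135847155 short -0.006403964872292337
tag pts [[ 0.4794 -0.2565  0.008 ]
 [ 0.5154 -0.2585  0.008 ]
 [ 0.4804 -0.2764  0.008 ]
 [ 0.5298 -0.2802  0.008 ]
 [ 0.4809 -0.236   0.008 ]
 [ 0.5303 -0.2376  0.008 ]
 [ 0.4686 -0.2554  0.008 ]
 [ 0.542  -0.2599  0.008 ]]
((505.0849304199219, -258.2550354003906), (38.46772766113281, 71.426025390625), 86.68811798095703)
```

```bash
python3 - <<'E'
from h import *
import pickle
np.set_printoptions(precision=4,suppress=True)
c=pickle.load(open("pics/w1.pkl","rb"));D=np.load("pics/w1.npy");Dt=np.load("pics/top0.npy")
T=lambda a:np.array(a)/4.9+[240,110]-.4
C=lambda a:np.array(a)/4.4+[230,195]-.4
P=dep("wrist",[(u,v) for v in range(190,206,2) for u in range(280,308,2)],D,c)
q=P[:,1]+P[:,2];print("wrist sum",np.percentile(q,[10,30,50,70,90]))
P=dep("top",C([(u,v) for v in range(92,116,6) for u in range(596,640,6)]),Dt)
q=P[:,1]+P[:,2];print("top sum",np.percentile(q,[10,30,50,70,90]))
print("wrist end edge z.338",onz("wrist",T([[172,366],[193,492],[155,368],[163,487]]),.338,c))
print("top end edge z.338",onz("top",C([[638,80],[650,102]]),.338))
# apron side lines at z of mid-length .32
print("wrist apron sides",onz("wrist",T([[240,350],[270,473]]),.322,c))
# mouth piece features: post top edge / cheeks in wrist depth
for u in range(270,352,4): 
    p=dep("wrist",[(u,196)],D,c)[0];print(u,p,round(p[1]+p[2],4))
E
```

```text
wrist sum [0.1619 0.1625 0.1628 0.1632 0.1639]
top sum [0.1596 0.1618 0.164  0.1654 0.1666]
wrist end edge z.338 [[ 0.4631 -0.1757  0.338 ]
 [ 0.4855 -0.1732  0.338 ]
 [ 0.4634 -0.1786  0.338 ]
 [ 0.4845 -0.1783  0.338 ]]
top end edge z.338 [[ 0.4818 -0.1743  0.338 ]
 [ 0.4668 -0.178   0.338 ]]
wrist apron sides [[ 0.4637 -0.1658  0.322 ]
 [ 0.4869 -0.1612  0.322 ]]
270 [ 0.559  -0.2411  0.0017] -0.2394
274 [ 0.4733 -0.1769  0.3375] 0.1606
278 [ 0.4735 -0.1736  0.3368] 0.1631
282 [ 0.4745 -0.1708  0.3329] 0.1622
286 [ 0.4751 -0.1676  0.331 ] 0.1634
290 [ 0.476  -0.1645  0.3275] 0.163
294 [ 0.4771 -0.1614  0.3233] 0.1619
298 [ 0.4779 -0.1581  0.3203] 0.1622
302 [ 0.4788 -0.1547  0.3169] 0.1623
306 [ 0.4798 -0.1512  0.3134] 0.1622
310 [ 0.4803 -0.1475  0.3117] 0.1642
314 [ 0.4816 -0.1439  0.3066] 0.1628
318 [ 0.4825 -0.1401  0.3032] 0.1632
322 [ 0.4834 -0.1362  0.3   ] 0.1638
326 [ 0.4848 -0.1321  0.2948] 0.1627
330 [ 0.4858 -0.128   0.291 ] 0.163
334 [ 0.487  -0.1237  0.2864] 0.1627
338 [ 0.4879 -0.1194  0.2833] 0.164
342 [ 0.4893 -0.1148  0.2781] 0.1633
346 [ 0.4906 -0.1101  0.2732] 0.1631
350 [ 0.492  -0.1052  0.2679] 0.1627
```

```bash
python3 - <<'E'
from h import *
F=frame([0,0,-1],[.058,.998,0]);print(to([.517,-.2587,.35],F),to([.517,-.2587,.10],F))
E
```

```text
(array([-0.0374, -0.1227,  0.1457]), array([-0.0004, -0.0001,  0.0496])) (array([-0.0374, -0.1226,  0.3957]), array([-0.0004, -0.0001,  0.0496]))
```

Converted, 0.146 m is 14.6, -0.123 m is -12.3, 0.05 rad is 0.25.

```bash
echo '[[[-1, -4, 2, 0, 0, 0.25], [-2, -8, 5, 0, 0, 0.25], [-3, -11, 8, 0, 0, 0.25], [-3.7, -12.3, 11, 0, 0, 0.25], [-3.7, -12.3, 14.6, 0, 0, 0.25]]]' | python3 drive.py .05
echo '[[[0, 0, 5, 0, 0, 0], [0, 0, 10, 0, 0, 0], [0, 0, 15, 0, 0, 0], [0, 0, 19, 0, 0, 0], [0, 0, 22, 0, 0, 0]]]' | python3 drive.py
echo '[[[0, 0, 0, 0, 0, 0], [0, 0, 0, 0, 0, 0]]]' | python3 drive.py
python3 - <<'E'
from h import *
F=frame([0,0,-1],[.058,.998,0]);print(to([.517,-.2587,.076],F),r.get_obs()['joints'])
c=r.camera_info("wrist");im,d=r.grab_frame("wrist");cv2.imwrite("pics/w2.png",im)
E
```

```text
clock: 2.65
tcp_pos: [0.5196, -0.2558, 0.3484]
orientation: [0.082, 3.14, -0.002]
contact_force: [0.3, -0.4, 0.3]
grip_width: 0.05
gripper_force: 0.0
clock: 3.15
tcp_pos: [0.5181, -0.2522, 0.1262]
orientation: [-0.076, -3.137, -0.004]
contact_force: [-0.4, 0.3, 0.9]
grip_width: 0.0499
gripper_force: 0.0
clock: 3.35
tcp_pos: [0.519, -0.254, 0.1297]
orientation: [-0.078, -3.14, -0.001]
contact_force: [0.4, -0.1, 1.2]
grip_width: 0.0501
gripper_force: 0.0
(array([ 0.0017, -0.0048,  0.0537]), array([ 0.0007, -0.0009,  0.0082])) [-0.0501974   0.60124481  0.53092299  1.95133891 -0.45557303  0.70983109
  2.27781658]
```

View pics/w2.png

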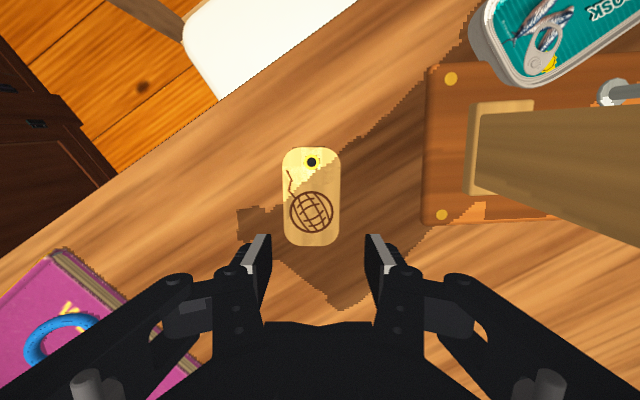

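```bash
python3 - <<'E'
from h import *
np.set_printoptions(precision=4,suppress=True)
c=r.camera_info("wrist");o=r.get_obs();print(o["tcp_pos"],Ro.from_rotvec(o["orientation"]).as_matrix().round(3).tolist())
im=cv2.imread("pics/w2.png");h=cv2.cvtColor(im,cv2.COLOR_BGR2HSV)
print(onz("wrist",[[283.5,195],[340,195],[311,147.5],[311,246],[311.5,162],[284,170],[284,225],[340.5,170],[340,225]],.008,c))
E
```

```text
[ 0.5196 -0.2546  0.1308] [[-0.999, 0.05, 0.001], [0.05, 0.999, -0.0], [-0.001, -0.0, -1.0]]
[[ 0.5025 -0.2783  0.008 ]
 [ 0.5045 -0.2384  0.008 ]
 [ 0.4704 -0.257   0.008 ]
 [ 0.5426 -0.261   0.008 ]
 [ 0.4802 -0.2572  0.008 ]
 [ 0.4848 -0.2765  0.008 ]
 [ 0.525  -0.2798  0.008 ]
 [ 0.4867 -0.2375  0.008 ]
 [ 0.527  -0.239   0.008 ]]
```

Converted, 0.053 m is 5.3, -0.0045 m is -0.45, 0.008 rad is 0.04.

```bash
echo '[[[0.1, -0.45, 2, 0, 0, 0.04], [0.1, -0.45, 4, 0, 0, 0.04], [0.1, -0.45, 5.3, 0, 0, 0.04], [0.1, -0.45, 5.3, 0, 0, 0.04]]]' | python3 drive.py
echo '[[[0, 0, 0.3, 0, 0, 0], [0, 0, 0.3, 0, 0, 0]]]' | python3 drive.py
```

```text
clock: 3.8
tcp_pos: [0.5176, -0.2589, 0.0766]
orientation: [-0.092, -3.14, -0.001]
contact_force: [-0.2, -0.1, -0.4]
grip_width: 0.05
gripper_force: 0.0
clock: 4.0
tcp_pos: [0.518, -0.2595, 0.0745]
orientation: [0.092, 3.139, -0.001]
contact_force: [-0.6, 0.0, 1.3]
grip_width: 0.0503
gripper_force: 0.0
```

Converted, 0.002 m is 0.2.

```bash
echo '[[[0, 0, 0.2, 0, 0, 0], [0, 0, 0.2, 0, 0, 0]]]' | python3 drive.py;echo '[[[0, 0, 0.2, 0, 0, 0], [0, 0, 0.2, 0, 0, 0]]]' | python3 drive.py
```

```text
clock: 4.2
tcp_pos: [0.5176, -0.2594, 0.0719]
orientation: [0.092, 3.14, -0.0]
contact_force: [0.4, -0.2, 0.2]
grip_width: 0.0501
gripper_force: 0.0
clock: 4.4
tcp_pos: [0.5176, -0.2594, 0.0698]
orientation: [0.092, 3.14, -0.0]
contact_force: [-0.6, 0.1, 2.0]
grip_width: 0.05
gripper_force: 0.3
```

Converted, -0.05 m is -5, -0.02 m is -2.

```bash
echo '[[[0, 0, 0, 0, 0, 0], [0, 0, 0, 0, 0, 0], [0, 0, 0, 0, 0, 0], [0, 0, 0, 0, 0, 0]]]' | python3 drive.py .03 25; echo '[[[0, 0, -2, 0, 0, 0], [0, 0, -5, 0, 0, 0], [0, 0, -5, 0, 0, 0]]]' | python3 drive.py
python3 - <<'E'
from h import *
o=r.get_obs();print(o["tcp_pos"],o["orientation"],o["joints"])
c=r.camera_info("wrist");im,d=r.grab_frame("wrist");cv2.imwrite("pics/w3.png",im)
E
```

```text
clock: 4.8
tcp_pos: [0.5184, -0.2603, 0.0713]
orientation: [0.093, 3.137, -0.001]
contact_force: [-1.2, 1.8, 14.3]
grip_width: 0.0395
gripper_force: 30.8
clock: 5.1
tcp_pos: [0.5189, -0.2605, 0.1227]
orientation: [0.093, 3.135, -0.003]
contact_force: [0.4, 0.1, -0.5]
grip_width: 0.0392
gripper_force: 26.1
[ 0.5189371  -0.26052568  0.1226628 ] [ 9.29800526e-02  3.13525972e+00 -2.90954845e-03] [-0.03553842  0.61400663  0.52609984  1.95092882 -0.46991365  0.69339971
  2.28986696]
```

```bash
cat >> h.py <<'E'
s2=2**-.5
M=np.array([.4755,-.1368,.306]);d=np.array([0,s2,-s2]);n=np.array([0,s2,s2]);FG=frame(-n,[1,0,0])
def place(s,hh,cx=.0118,cz=.067): # TCP with tag centre at s, hh above its lying height
    return M+s*d+(-.0005+hh)*n-cx*FG[:,0]-cz*FG[:,2]
E
python3 - <<'E'
from h import *
np.set_printoptions(precision=4,suppress=True)
c=r.camera_info("wrist");im=cv2.imread("pics/w3.png");h=cv2.cvtColor(im,cv2.COLOR_BGR2HSV)
o=r.get_obs();R0=Ro.from_rotvec(o["orientation"]).as_matrix()
m=((h[...,0]>=17)&(h[...,0]<=32)&(h[...,1]>60)&(h[...,2]>140)).astype(np.uint8)*255
m[:,:240]=0;m[:,420:]=0;m=cv2.morphologyEx(m,cv2.MORPH_OPEN,np.ones((3,3)))
k=max(cv2.findContours(m,0,1)[0],key=cv2.contourArea).reshape(-1,2)
print(k.min(0),k.max(0))
pts=[k[k[:,1].argmin()],k[k[:,0].argmin()],k[k[:,0].argmax()],k[k[:,1].argmax()]]
w=onz("wrist",pts,o["tcp_pos"][2]-.063,c);print((w-o["tcp_pos"])@R0)
up=o["tcp_pos"]+[0,0,.3];print("A",place(-16,0),place(-.016,.03),to(place(-.016,.06),FG))
E
```

```text
[278 155] [360 290]
[[ 0.0506 -0.0077  0.0628]
 [ 0.0392 -0.0194  0.0629]
 [ 0.0348  0.0202  0.0629]
 [-0.0214 -0.0033  0.0631]]
A [  0.4755 -11.4118  11.6751] [ 0.4755 -0.0882  0.3939] (array([ 0.0531,  0.1897, -0.2943]), array([ 0.5926, -0.6239,  1.4262]))
```

Converted, -0.25 m is -25, -0.15 m is -15, 0.26 rad is 1.3.

```bash
echo '[[[0, 0, -5, 0, 0, 0], [0, 0, -10, 0.25, -0.25, 0.65], [0, 0, -15, 0.5, -0.5, 1.3], [0, 0, -20, 0.8, -0.8, 1.9], [0, 0, -25, 1.05, -1.1, 2.5]]]' | python3 drive.py
python3 - <<'E'
from h import *
print(to(place(-.02,.06,.0146),FG),to([.48,-.2,.45],FG),r.get_obs()["joints"])
E
```

```text
clock: 5.65
tcp_pos: [0.5168, -0.2593, 0.3703]
orientation: [0.816, 2.796, -0.316]
contact_force: [0.7, 0.1, 0.5]
grip_width: 0.0392
gripper_force: 26.2
(array([ 0.1155,  0.1245, -0.1024]), array([ 0.3797, -0.4043,  0.9226])) (array([ 0.0394,  0.017 , -0.0968]), array([ 0.3797, -0.4043,  0.9226])) [-0.6247166   0.25696682  1.07207286  1.90699832 -0.05085165  0.86930456
  1.43666884]
```

Converted, -0.06 m is -6, -0.02 m is -2, 0.48 rad is 2.4.

```bash
echo '[[[1, 0.4, -2, 0.25, -0.25, 0.6], [2, 0.8, -4, 0.5, -0.5, 1.2], [3, 1.2, -6, 0.75, -0.75, 1.8], [4, 1.7, -8, 1, -1, 2.4], [4, 1.7, -9.7, 1.25, -1.25, 3]]]' | python3 drive.py
python3 - <<'E'
from h import *
print(to(place(-.02,.06,.0146),FG),r.get_obs()["joints"])
E
```

```text
clock: 6.15
tcp_pos: [0.4804, -0.2009, 0.4357]
orientation: [1.289, 2.442, -0.527]
contact_force: [-0.9, 1.9, -1.7]
grip_width: 0.0393
gripper_force: 26.1
(array([ 0.1019,  0.066 , -0.0468]), array([ 0.1959, -0.2564,  0.5489])) [-1.2176815  -0.10904824  1.22382442  1.96361519  0.64573026  1.16266584
  0.36213662]
```

The rows are not in the units I measure in: shifts go in cm and turns go in units of 0.2 rad. I convert before sending: 0.1 m is 10, 0.08 m is 8, -0.05 rad is -0.25.

```bash
echo '[[[2, 1.3, -1, 0.2, -0.25, 0.55], [4, 2.6, -2, 0.4, -0.5, 1.1], [6, 4, -3, 0.6, -0.75, 1.65], [8, 5.3, -4, 0.8, -1, 2.2], [10, 6.6, -4.7, 0.98, -1.28, 2.745]]]' | python3 drive.py
echo '[[[0, 0, 0, 0, 0, 0], [0, 0, 0, 0, 0, 0]]]' | python3 drive.py
python3 - <<'E'
from h import *
print(to(place(-.02,.06,.0146),FG),r.get_obs()["joints"])
E
```

```text
clock: 6.65
tcp_pos: [0.4769, -0.0732, 0.4215]
orientation: [1.763, 1.758, -0.725]
contact_force: [0.3, 0.5, -0.9]
grip_width: 0.0391
gripper_force: 26.2
clock: 6.85
tcp_pos: [0.4771, -0.0742, 0.4217]
orientation: [1.758, 1.764, -0.728]
contact_force: [-1.0, -0.7, -0.5]
grip_width: 0.0392
gripper_force: 26.2
(array([ 0.0029, -0.0016, -0.0004]), array([ 0.0014, -0.0013,  0.0031])) [-1.25410666  0.17144197  1.0412943   1.98335747  0.63960483  1.31741454
 -0.44697671]
```

Converted, 0.035 m is 3.5, 0.02 m is 2.

```bash
echo '[[[0, -0.1, 2, 0, 0, 0], [0.3, -0.16, 3.5, 0, 0, 0], [0.3, -0.16, 3.5, 0, 0, 0]]]' | python3 drive.py
python3 - <<'E'
from h import *
import pickle
print(to(place(-.02,.02,.0146),FG))
c=r.camera_info("wrist");im,D=r.grab_frame("wrist");cv2.imwrite("pics/w4.png",im);np.save("pics/w4.npy",D);pickle.dump((c,r.get_obs()),open("pics/w4.pkl","wb"))
cv2.imwrite("pics/w4c.png",cv2.resize(im[60:330,180:460],None,fx=2.2,fy=2.2,interpolation=cv2.INTER_CUBIC))
E
```

```text
clock: 7.15
tcp_pos: [0.4739, -0.0999, 0.3944]
orientation: [1.765, 1.761, -0.729]
contact_force: [0.6, -0.5, -0.7]
grip_width: 0.0393
gripper_force: 26.2
(array([0.0018, 0.0016, 0.0021]), array([-0.0031, -0.0038, -0.0011]))
```

View pics/w4c.png

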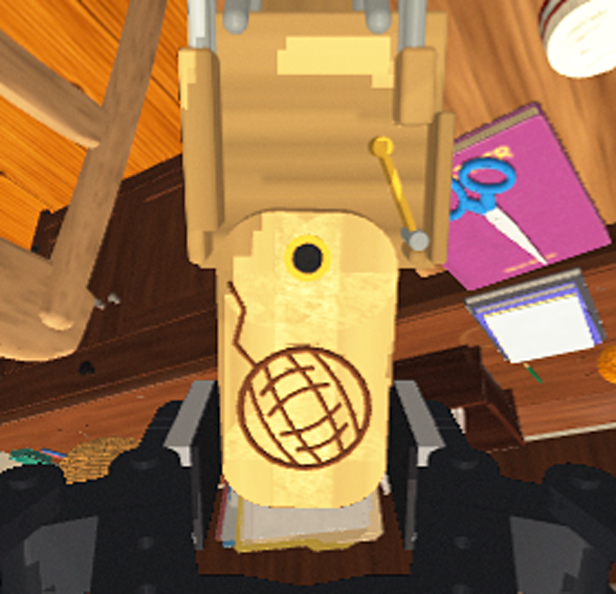

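```bash
python3 - <<'E'
from h import *
import pickle
np.set_printoptions(precision=4,suppress=True)
c,o=pickle.load(open("pics/w4.pkl","rb"))
def onp(uv,hh):
    oo,dd=ray("wrist",uv,c);P=oo+dd*((((M+hh*n)-oo)@n)/(dd@n))[:,None]
    return np.c_[P[:,0],(P-M)@d,(P-M)@n]
f=lambda a:np.array(a)/2.2+[180,60]-.3
print("cheek top inner",onp(f([[217,80],[400,80],[216,200],[190,262],[437,265],[435,120]]),.009))
print("leaf tip/pivot",onp(f([[381,147],[415,240]]),.006))
print("floor inner",onp(f([[222,100],[222,180]]),-.0045))
R0=Ro.from_rotvec(o["orientation"]).as_matrix()
# tag top at tool z .063
oo,dd=ray("wrist",f([[231,260],[397,260],[221,400],[390,400],[312,210],[305,507]]),c);z=R0[:,2]
P=oo+dd*(((o["tcp_pos"]+.063*z-oo)@z)/(dd@z))[:,None];print("tag",np.c_[P[:,0],(P-M)@d,(P-M)@n]); print((P-o["tcp_pos"])@R0)
E
```

```text
cheek top inner [[ 0.4548  0.0429  0.009 ]
 [ 0.4966  0.0428  0.009 ]
 [ 0.4536  0.0158  0.009 ]
 [ 0.4466  0.0008  0.009 ]
 [ 0.5073 -0.      0.009 ]
 [ 0.505   0.0341  0.009 ]]
leaf tip/pivot [[0.4931 0.028  0.006 ]
 [0.5022 0.0057 0.006 ]]
floor inner [[ 0.4541  0.0394 -0.0045]
 [ 0.4534  0.0198 -0.0045]]
tag [[ 0.4589  0.0046  0.027 ]
 [ 0.4948  0.0045  0.0269]
 [ 0.4556 -0.0281  0.0268]
 [ 0.4944 -0.0281  0.0268]
 [ 0.4764  0.0153  0.027 ]
 [ 0.4748 -0.056   0.0267]]
[[ 0.0407 -0.0157  0.063 ]
 [ 0.0407  0.0201  0.063 ]
 [ 0.008  -0.019   0.063 ]
 [ 0.0081  0.0198  0.063 ]
 [ 0.0514  0.0017  0.063 ]
 [-0.0198  0.0003  0.063 ]]
```

Converted, 0.021 m is 2.1, 0.018 m is 1.8.

```bash
echo '[[[0, 0.07, 1, 0, 0, 0], [0, 0.07, 1.8, 0, 0, 0], [0, 0.07, 2.1, 0, 0, 0], [0, 0.07, 2.1, 0, 0, 0]]]' | python3 drive.py
echo '[[[0, 0, 0.15, 0, 0, 0], [0, 0, 0.15, 0, 0, 0]]]' | python3 drive.py
```

```text
clock: 7.6
tcp_pos: [0.4761, -0.1125, 0.3803]
orientation: [1.762, 1.761, -0.726]
contact_force: [-0.1, 0.5, -0.4]
grip_width: 0.0393
gripper_force: 26.2
clock: 7.8
tcp_pos: [0.4765, -0.113, 0.3794]
orientation: [1.761, 1.762, -0.725]
contact_force: [-0.6, -0.3, -0.9]
grip_width: 0.0393
gripper_force: 26.2
```

```bash
echo '[[[0.4, 0, 0, 0, 0, 0], [0.8, 0, 0, 0, 0, 0], [0.8, 0, 0, 0, 0, 0]]]' | python3 drive.py
echo '[[[0.4, 0, 0, 0, 0, 0], [0.8, 0, 0, 0, 0, 0], [0.9, 0, 0, 0, 0, 0]]]' | python3 drive.py
```

```text
clock: 8.1
tcp_pos: [0.4764, -0.1067, 0.3733]
orientation: [1.76, 1.763, -0.726]
contact_force: [-0.5, 0.3, 0.2]
grip_width: 0.039
gripper_force: 26.1
clock: 8.4
tcp_pos: [0.4758, -0.1014, 0.3671]
orientation: [1.762, 1.761, -0.728]
contact_force: [-2.9, -4.2, 1.5]
grip_width: 0.0392
gripper_force: 26.1
```

```bash
echo '[[[0.3, 0, 0, 0, 0, 0], [0.3, 0, 0, 0, 0, 0]]]' | python3 drive.py; echo '[[[0, 0, 0, 0, 0, 0], [0, 0, 0, 0, 0, 0], [0, 0, 0, 0, 0, 0]]]' | python3 drive.py .056
echo '[[[0, 0, -2, 0, 0, 0], [0, 0, -4, 0, 0, 0], [0, 0, -4, 0, 0, 0]]]' | python3 drive.py
python3 - <<'E'
from h import *
import pickle
print(to(place(-.06,.06,0,.073),FG))
im,D=r.grab_frame("wrist");cv2.imwrite("pics/w5.png",im)
cv2.imwrite("pics/w5c.png",cv2.resize(im[60:330,180:460],None,fx=2.2,fy=2.2,interpolation=cv2.INTER_CUBIC))
c=r.camera_info("wrist")
h=cv2.cvtColor(im,cv2.COLOR_BGR2HSV)
m=((h[...,0]>=20)&(h[...,0]<=32)&(h[...,1]>60)&(h[...,2]>215)).astype(np.uint8)*255
m[:,:240]=0;m[:,420:]=0;m=cv2.morphologyEx(m,cv2.MORPH_OPEN,np.ones((3,3)))
k=max(cv2.findContours(m,0,1)[0],key=cv2.contourArea).reshape(-1,2)
uv=[k[k[:,1].argmin()],k[k[:,1].argmax()],k[k[:,0].argmin()],k[k[:,0].argmax()]]
oo,dd=ray("wrist",uv,c);P=oo+dd*((((M+.0035*n)-oo)@n)/(dd@n))[:,None]
print(uv,np.c_[P[:,0],(P-M)@d].round(4))
E
```

```text
clock: 8.6
tcp_pos: [0.4758, -0.0988, 0.3647]
orientation: [1.762, 1.762, -0.727]
contact_force: [-5.1, -0.7, 0.6]
grip_width: 0.0391
gripper_force: 25.9
clock: 8.9
tcp_pos: [0.4772, -0.0983, 0.3655]
orientation: [1.76, 1.762, -0.722]
contact_force: [-0.3, -0.1, -0.6]
grip_width: 0.0559
gripper_force: 0.0
clock: 9.2
tcp_pos: [0.478, -0.0687, 0.3948]
orientation: [1.759, 1.764, -0.718]
contact_force: [0.1, -0.2, -0.2]
grip_width: 0.0563
gripper_force: 0.0
(array([-0.0453, -0.0024, -0.0218]), array([ 0.0068, -0.0051,  0.0001]))
[array([310, 152], dtype=int32), array([298, 266], dtype=int32), array([273, 203], dtype=int32), array([351, 189], dtype=int32)] [[ 0.4739  0.0344]
 [ 0.465  -0.0437]
 [ 0.4496  0.0016]
 [ 0.5     0.0108]]
```

Converted, -0.047 m is -4.7, -0.045 m is -4.5, 0.006 rad is 0.03.

```bash
echo '[[[-2, -0.1, -2, 0, 0, 0], [-4.5, -0.24, -2.2, 0.03, -0.025, 0], [-4.7, -0.24, -2.2, 0.03, -0.025, 0], [-4.7, -0.24, -2.2, 0.03, -0.025, 0]]]' | python3 drive.py 0
echo '[[[0, 0, 2, 0, 0, 0], [0, 0, 4, 0, 0, 0], [0, 0, 5, 0, 0, 0], [0, 0, 5, 0, 0, 0]]]' | python3 drive.py
python3 - <<'E'
from h import *
print(to(place(-.062,-.002,0,.073),FG))
E
```

```text
clock: 9.65
tcp_pos: [0.4736, -0.0893, 0.4416]
orientation: [1.764, 1.758, -0.734]
contact_force: [0.3, 1.5, -0.5]
grip_width: 0.0003
gripper_force: 0.0
clock: 10.05
tcp_pos: [0.4726, -0.1246, 0.4059]
orientation: [1.763, 1.757, -0.739]
contact_force: [0.0, 0.2, -0.2]
grip_width: -0.0002
gripper_force: 0.0
(array([0.    , 0.0029, 0.0087]), array([-0.0076,  0.0033,  0.0001]))
```

Converted, 0.0085 m is 0.85, 0.0025 m is 0.25, 0.002 rad is 0.01.

```bash
echo '[[[0, 0.25, 0.6, -0.025, 0.01, 0], [0, 0.25, 0.85, -0.025, 0.01, 0], [0, 0.25, 0.85, -0.025, 0.01, 0]]]' | python3 drive.py
python3 - <<'E'
from h import *
print(to(place(-.062,-.002,0,.073),FG))
E
echo '[[[1, 0, 0, 0, 0, 0], [2, 0, 0, 0, 0, 0], [2, 0, 0, 0, 0, 0]]]' | python3 drive.py
python3 - <<'E'
from h import *
print(to(place(-.042,-.002,0,.073),FG))
E
```

```text
clock: 10.35
tcp_pos: [0.4763, -0.1299, 0.4011]
orientation: [1.76, 1.76, -0.728]
contact_force: [-0.3, -0.2, 0.0]
grip_width: 0.0005
gripper_force: 0.0
(array([ 0.0004, -0.0008,  0.0016]), array([ 0.0007, -0.0001, -0.0004]))
clock: 10.65
tcp_pos: [0.4762, -0.1142, 0.386]
orientation: [1.757, 1.762, -0.729]
contact_force: [-0.4, -0.7, 0.3]
grip_width: 0.0
gripper_force: 0.0
(array([-0.0015, -0.0007,  0.002 ]), array([0.0012, 0.0004, 0.0023]))
```

```bash
echo '[[[0.6, 0, 0.1, 0, 0, 0], [1.2, 0, 0.1, 0, 0, 0], [1.8, 0, 0.1, 0, 0, 0], [1.8, 0, 0.1, 0, 0, 0]]]' | python3 drive.py
```

```text
clock: 11.05
tcp_pos: [0.4762, -0.1029, 0.3728]
orientation: [1.759, 1.761, -0.728]
contact_force: [-0.3, 0.9, 0.6]
grip_width: -0.0001
gripper_force: 0.0
```

Converted, 0.018 m is 1.8, 0.012 m is 1.2.

```bash
echo '[[[0.6, 0, 0, 0, 0, 0], [1.2, 0, 0, 0, 0, 0], [1.8, 0, 0, 0, 0, 0], [1.8, 0, 0, 0, 0, 0]]]' | python3 drive.py
python3 - <<'E'
from h import *
print(to(place(-.006,-.002,0,.073),FG))
E
```

```text
clock: 11.45
tcp_pos: [0.4762, -0.0901, 0.3601]
orientation: [1.759, 1.761, -0.728]
contact_force: [-0.0, -0.6, 0.5]
grip_width: -0.0002
gripper_force: 0.0
(array([-0.0008, -0.0007,  0.0008]), array([ 0.001 , -0.0003,  0.001 ]))
```

```bash
echo '[[[0.6, 0, 0, 0, 0, 0], [1.2, 0, 0, 0, 0, 0], [1.8, 0, 0, 0, 0, 0], [1.8, 0, 0, 0, 0, 0]]]' | python3 drive.py
echo '[[[0.6, 0, 0, 0, 0, 0], [1.2, 0, 0, 0, 0, 0], [1.6, 0, 0, 0, 0, 0], [1.6, 0, 0, 0, 0, 0], [1.6, 0, 0, 0, 0, 0]]]' | python3 drive.py
python3 - <<'E'
from h import *
np.set_printoptions(precision=4,suppress=True)
print(to(place(.027,-.002,0,.073),FG))
for n_ in("top",):
    im,D=r.grab_frame(n_);cv2.imwrite("pics/t2.png",im)
a=cv2.imread("pics/top0.png");df=cv2.absdiff(a,im).max(2)
print("changed in tray",(df[240:285,240:290]>40).sum())
P=dep("top",[(u,v) for u in range(252,282,3) for v in range(258,274,3)],D);P0=dep("top",[(u,v) for u in range(252,282,3) for v in range(258,274,3)],np.load("pics/top0.npy"))
print((P[:,2]-P0[:,2]).reshape(10,-1).round(3))
E
```

```text
clock: 11.85
tcp_pos: [0.4762, -0.0773, 0.3473]
orientation: [1.759, 1.761, -0.728]
contact_force: [0.4, -0.4, 0.4]
grip_width: 0.0003
gripper_force: 0.0
clock: 12.35
tcp_pos: [0.4762, -0.0671, 0.3367]
orientation: [1.76, 1.76, -0.729]
contact_force: [-0.7, -0.4, 0.8]
grip_width: -0.0
gripper_force: 0.0
(array([-0.0006, -0.0007,  0.0005]), array([ 0.0005,  0.0001, -0.0003]))
changed in tray 2034
[[0.648 0.657 0.66  0.671 0.672 0.681]
 [0.649 0.657 0.659 0.665 0.669 0.672]
 [0.647 0.654 0.656 0.661 0.667 0.668]
 [0.643 0.643 0.649 0.659 0.659 0.664]
 [0.633 0.641 0.642 0.65  0.653 0.638]
 [0.626 0.629 0.631 0.641 0.657 0.627]
 [0.621 0.622 0.629 0.634 0.639 0.624]
 [0.611 0.619 0.621 0.626 0.628 0.631]
 [0.59  0.601 0.608 0.609 0.595 0.657]
 [0.573 0.543 0.591 0.603 0.579 0.645]]
```

Converted, -0.18 m is -18, -0.16 m is -16.

```bash
echo '[[[0, 0, -4, 0, 0, 0], [0, 0, -8, 0, 0, 0], [0, 0, -12, 0, 0, 0], [-3, 0, -16, 0, 0, 0], [-6, 0, -18, 0, 0, 0]]]' | python3 drive.py
python3 - <<'E'
from h import *
import pickle
print(r.get_obs()["joints"])
a,Da=r.grab_frame("wrist");b,_=r.grab_frame("scene")
c=r.camera_info("wrist");pickle.dump(c,open("pics/w6.pkl","wb"));cv2.imwrite("pics/w6.png",a);np.save("pics/w6.npy",Da)
cv2.imwrite("pics/v.png",np.hstack([cv2.resize(a,(480,300)),cv2.resize(b[150:310,180:340],(300,300))]))
E
```

```text
clock: 12.9
tcp_pos: [0.4766, 0.02, 0.509]
orientation: [1.756, 1.762, -0.725]
contact_force: [1.0, -0.3, 1.5]
grip_width: -0.0001
gripper_force: 0.0
[-1.42494999  0.13650895  1.03022841  1.80043015  0.60197244  1.59885511
 -0.46303045]
```

View pics/v.png

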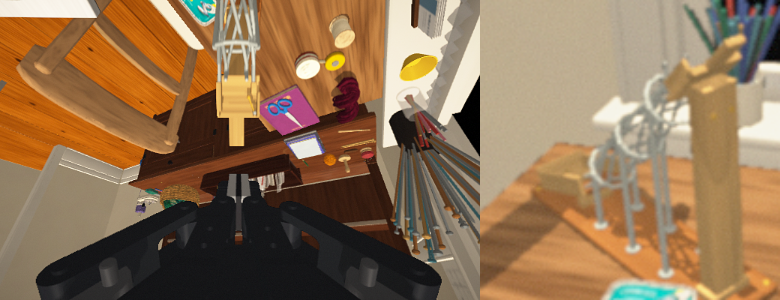

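```bash
python3 -c "
from h import *
print(to([.47,.03,.5],frame([0,0,-1],[1,0,0])))"
echo '[[[-1, 0, -1, 0, 0.75, 0], [-1, 0, -1, 0, 1.5, 0], [-1, 0, -1, 0, 2.25, 0], [-1, 0, -1, 0, 3, 0], [-1, 0, -1, 0, 3.75, 0]]]' | python3 drive.py
cat > chk.py <<'E'
from h import *
np.set_printoptions(precision=4,suppress=True)
o=r.get_obs();print(o["tcp_pos"],Ro.from_rotvec(o["orientation"]).as_matrix()[:,2])
c=r.camera_info("wrist");im,D=r.grab_frame("wrist");cv2.imwrite("pics/w7.png",im)
print("tray px",proj("wrist",[[.476,y,.035] for y in(.11,.163,.22)],c))
v,u=np.mgrid[0:400:2,0:640:2];uv=np.c_[u.ravel(),v.ravel()]
P=dep("wrist",uv,D,c);ok=(abs(P[:,0]-.476)<.03)&(P[:,1]>.1)&(P[:,1]<.235)&(P[:,2]>.005)&(P[:,2]<.09)
P=P[ok];C=cv2.cvtColor(im,cv2.COLOR_BGR2HSV)[uv[ok][:,1],uv[ok][:,0]]
for y in np.arange(.10,.235,.008):
    row=[]
    for x in np.arange(.448,.506,.008):
        s=(abs(P[:,1]-y)<.004)&(abs(P[:,0]-x)<.004)
        row.append("%3.0f/%2d,%3d"%(np.median(P[s,2])*1000,*np.median(C[s],0)[[0,2]]) if s.any() else "   -     ")
    print("%.3f"%y," ".join(row))
E
python3 chk.py
```

```text
(array([ 0.0168, -0.0076, -0.0023]), array([ 0.0059,  0.781 , -0.0038]))
clock: 13.5
tcp_pos: [0.4761, 0.0174, 0.5206]
orientation: [2.207, 2.205, -0.03]
contact_force: [-1.2, 0.3, -0.9]
grip_width: -0.0002
gripper_force: 0.0
[0.4761 0.0174 0.5206] [ 0.0012 -0.0285 -0.9996]
tray px [[316.7121 100.9399]
 [316.675   69.81  ]
 [316.6323  34.0861]]
0.100  57/26,183  55/13,150  54/20,192  55/16,210  55/17,199  55/16,183  55/13,147  83/30,192
0.108  52/13,164  53/13,181  52/13,156  52/13,199  52/13,197  54/13,186  52/14,199  52/14,195
0.116  51/13,187  52/13,187  50/13,199  51/13,199  50/13,200  50/13,188  52/14,198  50/13,206
0.124  49/13,196  48/13,189  47/13,191  48/13,198  49/13,201  48/13,197  49/13,205  48/13,207
0.132  46/13,199  45/13,188  46/13,188  46/13,198  45/13,204  45/13,197  45/13,204  44/13,196
0.140  43/13,198  43/13,192  43/13,187  41/13,196  42/13,203  42/13,202  44/13,201  42/13,207
0.148  39/13,195  40/14,201  40/13,183  40/13,193  40/13,203  40/14,204  40/13,201  40/13,200
0.156  36/13,196  37/13,188  44/14,181  46/15,190  46/15,199  43/14,199  39/13,197  38/13,204
0.164  33/13,195  38/13,199  43/18,231  43/22,245  43/23,245  42/19,241  38/16,203  34/13,199
0.172  31/13,194  39/19,236  40/21,244  41/24,247  41/25,248  41/22,246  39/22,245  32/13,199
0.180  30/13,194  31/13,196  37/22,246  38/24,247  38/25,248  38/22,245  31/17,231  30/13,204
0.188  27/13,195  31/16,215  34/20,244  35/22,247  36/24,248  35/20,241  34/18,228  25/13,191
0.196  25/13,192  30/19,237  32/21,244  33/22,247  33/24,248  34/20,241  27/17,227  24/13,197
0.204  21/13,194  23/13,191  30/22,246  30/25,249  30/24,247  30/21,245  22/16,226  20/13,202
0.212  18/13,192  22/17,216  27/22,245  27/23,247  27/24,247  26/24,248  27/21,241  18/13,190
0.220  19/14,180  19/15,191  25/19,234  24/20,230  24/20,237  24/20,243  19/15,205  17/13,190
0.228  35/17,163  33/17,163  33/17,184  37/17,184  34/17,184  35/17,183  34/17,161  38/17,160
```

```bash
python3 -c "
from bench import r
print(r.hand_in())"
```

```text
the job is handed in; nothing more can be done
None
```

I fed the tag through the guide and handed the job in at about 13.5 s on the robot's clock; no verdict came back. By depth and colour readings it lies flat against the tray's end wall with no motif visible, so plain back up.

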